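# Unstack printed parts into their kit dishes

## Robot

A 6-joint arm with a two-finger parallel gripper is mounted at the origin on the work surface. World frame = base frame: x ahead of the robot, y to its left, z up, the work surface at z = 0. Lengths are in m, angles in rad, forces in N, time in s.
With the tool pointing down it reaches from about 0.375 to 0.975 m from the base axis. Payload 3.8 kg.
Tool frame: the origin (TCP) lies at the very end of the fingers, on their centre line; the grasp point (between the pads) lies behind it (arm.tcp_to_grasp is the z of the grasp point in the tool frame, in m); z points along the fingers, y is the line along which they close (so a half turn about z gives the same grasp; the last joint's range is limited). The gripper opens to 88 mm and grips with 3 to 60 N. Pads are 18 mm wide; open, the fingers measure 123 mm over their backs; the gripper's body (75 mm by 187 mm) begins 45 mm behind the grasp point.
Start: joints at [1.099, 0.264, 1.604, -0, 1.274, -0.037], TCP at [0.284, 0.612, 0.239] pointing down, gripper open.
Joint ranges: [-2.63, 2.63], [-0.94, 2.18], [0.31, 2.57], [-1.31, 4.45], [0, 2.66], [-2.55, 2.55]. Speed limits (rad/s): [2.57, 2.57, 3.14, 3.14, 3.14, 3.14].

## Interface

Orientations are given as a rotation vector (axis times angle).
In Python, from bench import arm, hand, inverse_kinematics, vision, sign_off gives the robot as it stands. The module is installed in compiled form; this text tells all that it offers. Calls block until the motion is done:
- arm.move_ptp(position, orientation): joint-space move of the TCP to a pose.
- arm.movel(position, rotation=None, max_speed=0.15): straight line of the TCP; rotation=None keeps the orientation; max_speed is the mean speed in m/s.
- arm.move_joints(angles): joint-space move.
- hand.let_go() and hand.grab(strength=None): open the fingers fully, or close them until they stop; strength is the grip in N (None keeps the last).
- arm.hold(seconds).
- inverse_kinematics(position, orientation): joint angles nearest the present ones, or None.
- vision.snapshot(name): name is "side" or "top" or "wrist"; returns the picture (420x560x3 uint8, red, green, blue); there is no depth.
- vision.camera_model(name): a dict with "camera_matrix" (3x3 intrinsics, pixels), "k1" (the pictures are not rectified: a ray, as slopes to the right and down, at radius r is drawn at 1 + k1 r^2 times it, then the intrinsics apply), "T" (4x4, takes a point from camera to world coordinates); the wrist camera has in their place "T_tool_cam" (4x4, takes a point from camera to tool coordinates, whose origin is the TCP and whose axes are the flange's). Camera axes: x right, y down, z forward; pixel columns grow to the right and rows downward; lengths in m; the calibration is good to about 2 mm. A picture is of the moment at which its call begins: read the wrist's pose just before it. camera_model takes no time and is no camera call.
A pose or a line that the arm cannot do raises arm.PlanningError and nothing moves.
- sign_off(): hands the job in; it is judged then, once.
Readings, each from a call of its own:
- arm.get_time_s(): time.
- arm.get_q(): joint angles.
- arm.get_joint_vel(): joint speeds.
- arm.get_joint_efforts(): joint torques, N m.
- arm.get_tool_pos(): TCP position.
- arm.get_orientation(): TCP orientation.
- arm.get_force(): force on the tool from outside, world axes, zero at the start.
- arm.get_ft_torque(): the same for the moment, N m.
- arm.get_grip_width(): finger opening in m.
- arm.get_finger_force(): force on a finger pad.
Only numpy, scipy, OpenCV 4.12 (cv2) and the standard library are available. Lean on these libraries where they do the work, as an engineer would, in place of code of your own. Each camera call takes 0.05 s, during which the arm holds its last target. There are 200 camera calls.

## Task

A stack of four finished prints stands on the printer's removed bed sheet. Working from the top down, move the parts one by one straight to the grey dish of their own outline: the bushing to the small round dish, then the hexagonal nut to the hexagonal dish, the gear to the large round dish and the square block to the square dish. Set each down gently, right way up and lying flat inside its rim, and leave the glue stick and the glass jar where they stand.

Things in the scene. Friction and masses are not known exactly. Their poses are not given: they have to be found in the camera images.
- bush: one of four loose 3D-printed parts of the same orange plastic, stacked at the start on a flat green bed sheet (110 mm square, 4 mm thick); origin at the centre of its underside, z up; 24 mm tall, flat top and underside; top of the stack: small plain round bushing, 24 mm in diameter, dark bore mark on top, about 12 g
- hexnut: one of four loose 3D-printed parts of the same orange plastic, stacked at the start on a flat green bed sheet (110 mm square, 4 mm thick); origin at the centre of its underside, z up; 24 mm tall, flat top and underside; second from the top: hexagonal nut, 38 mm across flats, two of its flats face along its own +x and -x (the others every 60 degrees), about 25 g
- gear: one of four loose 3D-printed parts of the same orange plastic, stacked at the start on a flat green bed sheet (110 mm square, 4 mm thick); origin at the centre of its underside, z up; 24 mm tall, flat top and underside; third from the top: toothed gear wheel, 56 mm in diameter over the teeth (grips like a plain 56 mm cylinder, any yaw), about 40 g
- block: one of four loose 3D-printed parts of the same orange plastic, stacked at the start on a flat green bed sheet (110 mm square, 4 mm thick); origin at the centre of its underside, z up; 24 mm tall, flat top and underside; bottom of the stack: square block, 64 x 64 mm with sides along its x and y, four small dark holes near its corners, about 55 g
- dish_small: grey plastic dish fixed to the bench (cannot be moved; where it stands and its yaw change); flat floor 3 mm above the bench, rim 4 mm wide whose top is 7 mm above the bench; origin at the centre on the bench, z up; small round, inside 42 mm in diameter: place of the bushing
- dish_hex: grey plastic dish fixed to the bench (cannot be moved; where it stands and its yaw change); flat floor 3 mm above the bench, rim 4 mm wide whose top is 7 mm above the bench; origin at the centre on the bench, z up; hexagonal, inside 56 mm across flats, two flats face along its own +x and -x: place of the hexagonal nut
- dish_large: grey plastic dish fixed to the bench (cannot be moved; where it stands and its yaw change); flat floor 3 mm above the bench, rim 4 mm wide whose top is 7 mm above the bench; origin at the centre on the bench, z up; large round, inside 74 mm in diameter: place of the gear wheel
- dish_square: grey plastic dish fixed to the bench (cannot be moved; where it stands and its yaw change); flat floor 3 mm above the bench, rim 4 mm wide whose top is 7 mm above the bench; origin at the centre on the bench, z up; square, inside 82 x 82 mm, sides along its x and y: place of the square block, which must be turned to fit
- gluestick: bystander to leave alone: standing glue stick, white with a blue cap, 27 mm in diameter, 85 mm tall, loose; origin at the centre of its underside
- nozzlejar: bystander to leave alone: short round glass jar with a steel lid, 38 mm in diameter, 38 mm tall, loose; origin at the centre of its underside

How it is judged:
By the outcome, as a careful person would: the job done as asked, in the order asked, and still so for the second after the job is handed in, with the robot touching nothing.
It also fails if it takes over 118 s, if anything falls off the work surface, if the arm or the gripper's body presses on something with over 40 N, if the wrist force passes 120 N, or if a joint passes its speed limit or range.

## Working session

There is one attempt and no reset: what is moved stays moved. The work goes in short steps, each a Python script; the robot and the scene stay as the last script left them, time stands still between calls to the robot, and variables do not carry over. Pictures are saved under pics/ and viewed, at most 14 in all, crops included, and the job is handed in when it is done.

```bash
mkdir -p pics; python3 - <<'E'
from bench import arm,vision
import cv2
for n in("top","side"):
    cv2.imwrite(f"pics/{n}0.png",cv2.resize(vision.snapshot(n)[:,:,::-1],(800,600),interpolation=cv2.INTER_CUBIC))
    m=vision.camera_model(n);print(n,m)
print(vision.camera_model("wrist"),arm.tcp_to_grasp,arm.get_orientation(),arm.get_time_s())
E
```

```text
top {'camera_matrix': array([[403.35893936,   0.        , 283.20736489],
       [  0.        , 403.35893936, 210.32584073],
       [  0.        ,   0.        ,   1.        ]]), 'k1': -0.11841983172947469, 'T': array([[-0.01150344, -0.9923152 ,  0.12319992,  0.4375283 ],
       [-0.99961155,  0.00828422, -0.02661052,  0.01355091],
       [ 0.02538541, -0.12345818, -0.99202503,  0.8883274 ],
       [ 0.        ,  0.        ,  0.        ,  1.        ]])}
side {'camera_matrix': array([[465.01205987,   0.        , 273.62458334],
       [  0.        , 465.01205987, 210.35864008],
       [  0.        ,   0.        ,   1.        ]]), 'k1': -0.15312635403688965, 'T': array([[ 0.86450389, -0.27934465,  0.41785116,  0.1564013 ],
       [-0.50236455, -0.50703276,  0.70039107, -0.63866044],
       [ 0.01621372, -0.81540441, -0.57866464,  0.59595795],
       [ 0.        ,  0.        ,  0.        ,  1.        ]])}
{'camera_matrix': array([[345.77704401,   0.        , 276.97015772],
       [  0.        , 345.77704401, 205.23160885],
       [  0.        ,   0.        ,   1.        ]]), 'k1': -0.057358283782874, 'T_tool_cam': array([[-1.17374387e-03, -9.65845007e-01, -2.59117819e-01,
         6.60341651e-02],
       [ 9.99999252e-01, -1.04472697e-03, -6.35613051e-04,
        -8.33389018e-04],
       [ 3.43196319e-04, -2.59118371e-01,  9.65845511e-01,
        -1.46795211e-01],
       [ 0.00000000e+00,  0.00000000e+00,  0.00000000e+00,
         1.00000000e+00]])} -0.0187 [-0.6774797  -3.06714619  0.00314221] 0.1
```

View pics/top0.png

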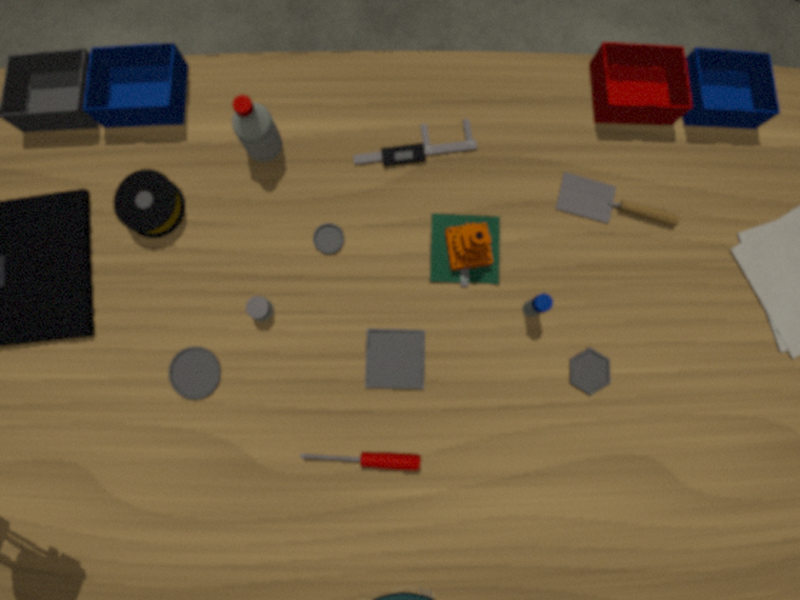

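View pics/side0.png

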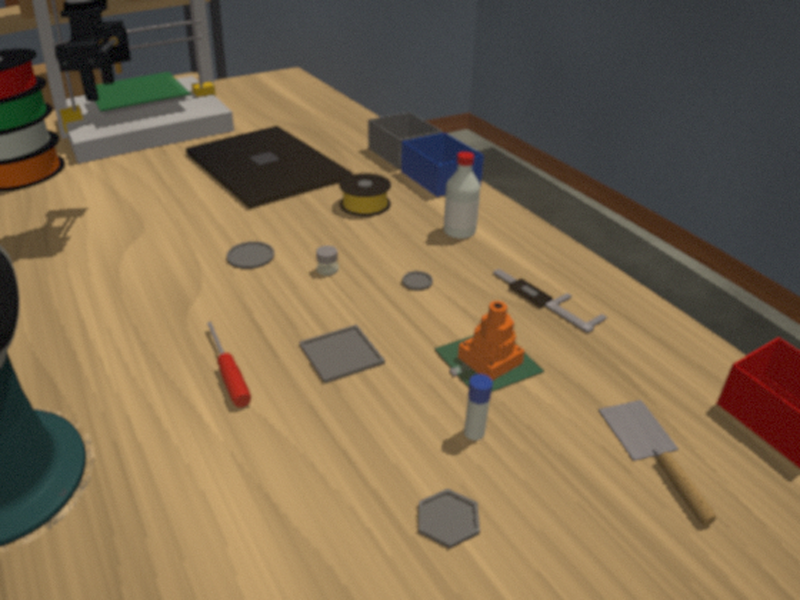

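The top view shows the stack at (470,245), the small dish at (328,239), the large dish at (195,373), the square dish at (395,359) and the hex dish at (590,371). The glue stick is at (541,303), the jar at (258,307), and a small pale thing sits at the stack's front edge (465,280). The side view agrees. Next I'll measure the dishes and move the wrist camera over the stack.

```bash
cat > h.py <<'E'
import numpy as np,cv2
from scipy.spatial.transform import Rotation as R
from bench import arm,hand,vision,inverse_kinematics,sign_off
def pose(): 
    T=np.eye(4);T[:3,3]=arm.get_tool_pos();T[:3,:3]=R.from_rotvec(arm.get_orientation()).as_matrix();return T
def camT(n,P=None):
    m=vision.camera_model(n);return m["T"] if n!="wrist" else P@m["T_tool_cam"]
def p2w(n,uv,z,P=None):
    m=vision.camera_model(n);K=m["camera_matrix"];T=camT(n,P)
    uv=np.array(uv,float).reshape(-1,1,2)
    s=cv2.undistortPoints(uv,K,np.array([m["k1"],0,0,0.]))[:,0]
    d=np.c_[s,np.ones(len(s))]@T[:3,:3].T
    t=(z-T[2,3])/d[:,2];return (T[:3,3]+d*t[:,None])
def w2p(n,X,P=None):
    m=vision.camera_model(n);Ti=np.linalg.inv(camT(n,P))
    return cv2.projectPoints(np.array(X,float).reshape(-1,1,3),cv2.Rodrigues(Ti[:3,:3])[0],Ti[:3,3],m["camera_matrix"],np.array([m["k1"],0,0,0.]))[0][:,0]
def down(yaw):  # tool x axis at heading yaw, tool z down -> closing line heading yaw-90deg
    return (R.from_euler('z',yaw)*R.from_euler('x',np.pi)).as_rotvec()
E
python3 - <<'E'
from h import *
im=vision.snapshot("top");hsv=cv2.cvtColor(cv2.GaussianBlur(im,(3,3),0),cv2.COLOR_RGB2HSV)
s=hsv[:,:,1]; mask=((s<70)).astype(np.uint8)
for name,(u,v) in dict(small=(328,239),large=(195,373),square=(395,359),hex=(590,371)).items():
    n,l,st,c=cv2.connectedComponentsWithStats(mask)
    i=l[int(v*.7),int(u*.7)]
    cs,_=cv2.findContours((l==i).astype(np.uint8),0,cv2.CHAIN_APPROX_NONE)
    k=max(cs,key=cv2.contourArea)[:,0]
    w=p2w("top",k,.006)[:,:2]*1000
    (cx,cy),(a,b),ang=cv2.minAreaRect(w.astype(np.float32))
    M=cv2.moments(w.astype(np.float32).reshape(-1,1,2))
    print(name,i,st[i],"rect",np.round([cx,cy,a,b,ang],1),"cent",round(M['m10']/M['m00'],1),round(M['m01']/M['m00'],1))
    if name=="hex":
        z=((w-[M['m10']/M['m00'],M['m01']/M['m00']])@[1,1j]); r=abs(z)
        print("hex yaw of corners mod60",np.degrees(np.angle(np.sum(r**8*np.exp(6j*np.angle(z)))))/6)
sc=1/.7
for nm,uv,z in(("bush",(479,236),.1),("glue",(541,302),.085),("jar",(258,306),.038),("clip",(464,281),.02),("sheet",(465,249),.004)):
    print(nm,p2w("top",np.array(uv)*.7,z)[0].round(3))
print("sheet corners",p2w("top",np.array([(432,214),(499,216),(500,284),(430,283)])*.7,.004).round(3)[:,:2])
crop=im[135:225,285:410];cv2.imwrite("pics/crop1.png",cv2.resize(crop[:,:,::-1],None,fx=6,fy=6,interpolation=cv2.INTER_CUBIC))
# look with the wrist from above the stack
b=p2w("top",np.array((479,236))*.7,.1)[0]
T=R.from_rotvec(down(0)).as_matrix()
for yaw in (0,np.pi,np.pi/2,-np.pi/2): print(yaw,inverse_kinematics([b[0]-.0,b[1],.25],down(yaw)))
E
```

```text
small 9 [220 157  20  21 348] rect [6.458e+02 1.089e+02 4.590e+01 4.260e+01 3.000e-01] cent 646.6 108.7
large 14 [ 119  243   35   37 1021] rect [438.2 314.   78.8  76.4   1.1] cent 438.9 314.1
square 13 [ 256  230   41   42 1664] rect [459.2   6.6  87.3  89.2  89.2] cent 458.6 6.2
hex 15 [399 244  28  32 683] rect [ 434.8 -296.3   62.1   68.7   87.7] cent 434.8 -296.3
hex yaw of corners mod60 -1.4851480750949755
bush [ 0.626 -0.113  0.1  ]
glue [ 0.533 -0.202  0.085]
jar [0.537 0.209 0.038]
clip [ 0.575 -0.101  0.02 ]
sheet [ 0.628 -0.106  0.004]
sheet corners [[ 0.685 -0.055]
 [ 0.682 -0.162]
 [ 0.572 -0.16 ]
 [ 0.574 -0.05 ]]
0 [-2.18464341e-01  1.84767235e-01  1.67891434e+00 -4.44089210e-16
  1.27791108e+00  1.35233199e+00]
3.141592653589793 [-0.21846434  0.18476724  1.67891434  0.          1.27791108 -1.78926067]
1.5707963267948966 [-2.18464341e-01  1.84767235e-01  1.67891434e+00 -4.44089210e-16
  1.27791108e+00 -2.18464341e-01]
-1.5707963267948966 None
```

View pics/crop1.png

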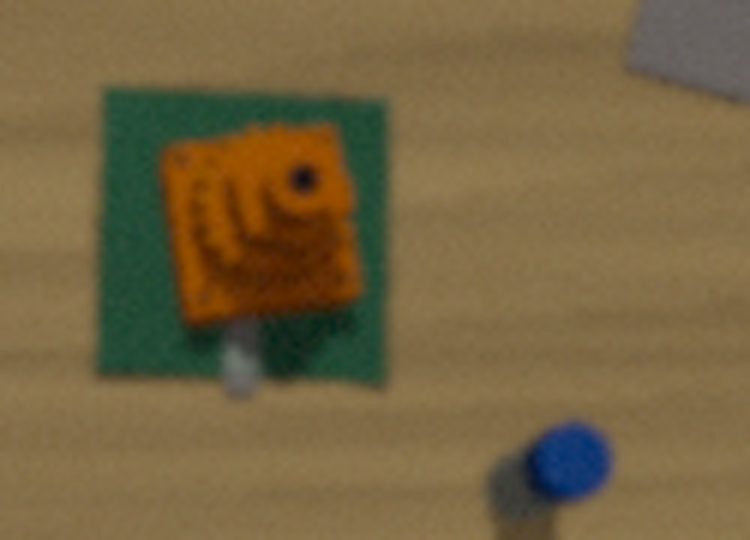

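The crop shows the stack leaning off-centre: the bore at (303,180) against a block centre near (260,225). A metal clip sticks out of the front side at (240,355). Next is a close look with the wrist camera.

```bash
python3 - <<'E'
from h import *
arm.move_ptp([.62,-.108,.22],down(0)); arm.hold(.3)
P=pose();im=vision.snapshot("wrist");np.save("P1.npy",P);cv2.imwrite("pics/w1.png",im[:,:,::-1])
cv2.imwrite("pics/w1c.png",cv2.resize(im[60:330,120:480,::-1],(800,600),interpolation=cv2.INTER_CUBIC))
s=vision.snapshot("side");cv2.imwrite("pics/s1c.png",cv2.resize(s[190:320,280:420,::-1],(646,600),interpolation=cv2.INTER_CUBIC))
print(arm.get_time_s(),P[:3,3])
E
```

```text
3.35 [ 0.62008627 -0.10761118  0.22002737]
```

View pics/w1c.png

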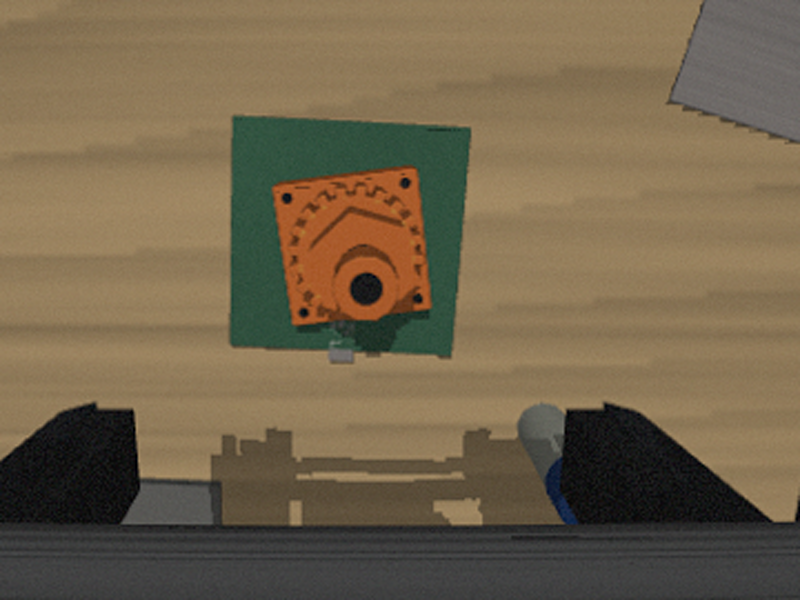

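View pics/s1c.png

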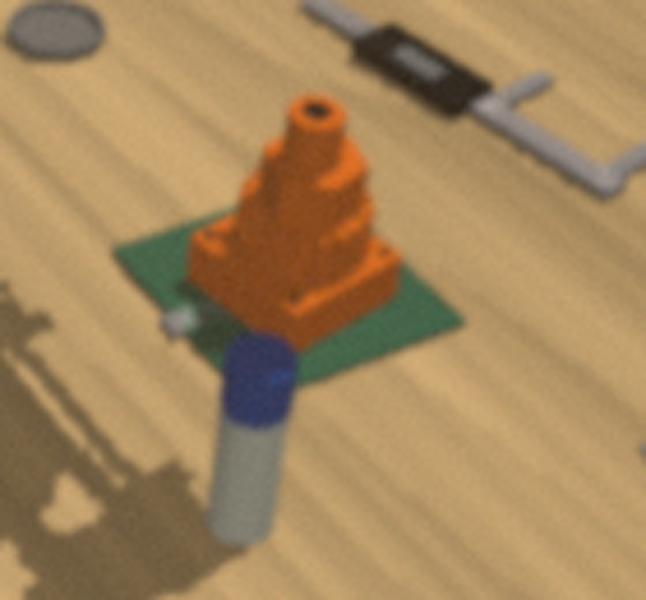

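The wrist crop shows the bore at (366,288). The block's top corners are (273,185), (415,167), (431,308) and (293,325), the gear spans columns 289–425, and the nut's far vertex is at (351,207). The clip is low, at (341,353), so closing along y clears it.

```bash
python3 - <<'E'
from h import *
P=np.load("P1.npy");f=lambda L:np.array(L,float).reshape(-1,2)/[800/360,600/270]+[120,60]
print("bush",p2w("wrist",f((366,288)),.1,P).round(4))
c=p2w("wrist",f([(273,185),(415,167),(431,308),(293,325)]),.028,P)[:,:2]
print("block",c.round(4),c.mean(0).round(4),[np.degrees(np.arctan2(*(c[(i+1)%4]-c[i])[::-1])).round(1) for i in range(4)])
print("gear l/r",p2w("wrist",f([(289,243),(425,243),(357,183)]),.052,P).round(4))
print("hex",p2w("wrist",f([(351,207),(310,248),(398,234)]),.076,P).round(4))
print("sheet",p2w("wrist",f([(232,115),(470,128),(451,357),(230,347)]),.004,P).round(4))
print("clip",p2w("wrist",f([(341,353),(341,325)]),.006,P).round(4))
b=p2w("top",f([(0,0)])*0+[285+303/6,135+180/6],.1);print("bush top cam",b.round(4))
im=cv2.imread("pics/w1.png");q=w2p("wrist",[[.62,-.108,.1]],P)
cv2.imwrite("pics/w1d.png",cv2.resize(im[125:215,235:325],(600,600),interpolation=cv2.INTER_CUBIC))
E
```

```text
bush [[ 0.6275 -0.1146  0.1   ]]
block [[ 0.6578 -0.0755]
 [ 0.6655 -0.1373]
 [ 0.6025 -0.1459]
 [ 0.5945 -0.083 ]] [ 0.6301 -0.1104] [np.float64(-82.9), np.float64(-172.3), np.float64(97.2), np.float64(6.8)]
gear l/r [[ 0.6361 -0.0838  0.052 ]
 [ 0.636  -0.14    0.052 ]
 [ 0.6606 -0.1119  0.052 ]]
hex [[ 0.6535 -0.1094  0.076 ]
 [ 0.6379 -0.0937  0.076 ]
 [ 0.6433 -0.1272  0.076 ]]
sheet [[ 0.6877 -0.0551  0.004 ]
 [ 0.6818 -0.1643  0.004 ]
 [ 0.5716 -0.1591  0.004 ]
 [ 0.5768 -0.0499  0.004 ]]
clip [[ 0.5743 -0.1047  0.006 ]
 [ 0.5886 -0.1047  0.006 ]]
bush top cam [[ 0.6264 -0.1139  0.1   ]]
```

View pics/w1d.png

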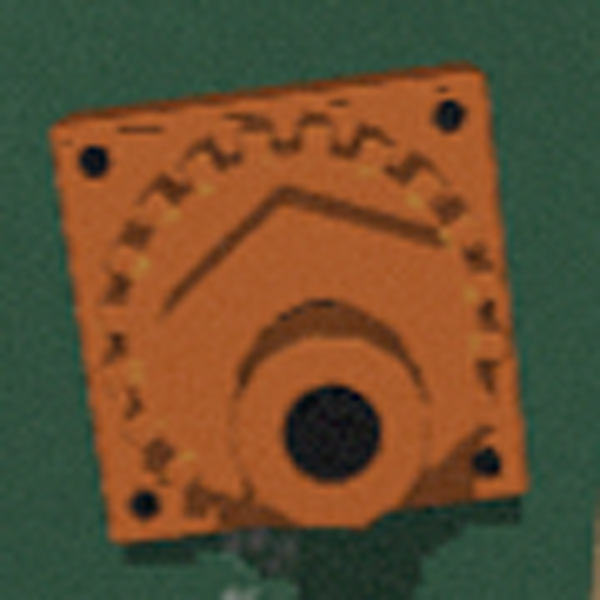

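Picking the bush now, with the fingertips just above the nut and dish rim.

```bash
cat >> h.py <<'E'
def pick(x,y,yaw,bottom,strength):
    o=down(yaw);z=bottom+.0055
    hand.let_go() if arm.get_grip_width()<.08 else None
    arm.move_ptp([x,y,z+.07],o);arm.movel([x,y,z],max_speed=.12)
    print("F before",np.round(arm.get_force(),2));hand.grab(strength);arm.hold(.2)
    print("width",round(arm.get_grip_width(),4),"ff",round(arm.get_finger_force(),1))
    arm.movel([x,y,z+.06],max_speed=.1)
    print("lifted width",round(arm.get_grip_width(),4),"F",np.round(arm.get_force(),2))
def place(x,y,yaw,high=.16):
    o=down(yaw);p=arm.get_tool_pos()
    if p[2]<high: arm.movel([p[0],p[1],high],max_speed=.2)
    arm.move_ptp([x,y,high],o);arm.movel([x,y,.025],max_speed=.15);arm.movel([x,y,.0089],max_speed=.03)
    arm.hold(.2);print("down F",np.round(arm.get_force(),2),"w",round(arm.get_grip_width(),4),arm.get_tool_pos().round(4) if hasattr(arm.get_tool_pos(),'round') else arm.get_tool_pos())
    hand.let_go();arm.hold(.2);arm.movel([x,y,.09],max_speed=.12);print("t",arm.get_time_s())
E
python3 - <<'E'
from h import *
pick(.627,-.1143,0,.076,12)
s=vision.snapshot("wrist");cv2.imwrite("pics/w2.png",s[:,:,::-1])
place(.6466,.1087,0)
# look at dish/bush afterwards, then at the stack
x,y,z=.64,.1087,.17
arm.movel([x,y,z],max_speed=.2);np.save("P3.npy",pose());a=vision.snapshot("wrist")
arm.move_ptp([.62,-.108,.19],down(0));arm.hold(.3);np.save("P4.npy",pose());b=vision.snapshot("wrist")
cv2.imwrite("pics/w4.png",b[:,:,::-1])
h1=cv2.resize(a[90:270,180:380,::-1],(400,360));h2=cv2.resize(b[90:270,180:380,::-1],(400,360));
cv2.imwrite("pics/w34.png",cv2.resize(np.hstack([h1,h2]),None,fx=1,fy=1))
cv2.imwrite("pics/w4c.png",cv2.resize(b[110:230,210:350,::-1],(700,600),interpolation=cv2.INTER_CUBIC))
print(arm.get_time_s())
E
```

```text
F before [0.13 0.12 0.67]
width 0.0238 ff 12.0
lifted width 0.0234 F [-0.18  0.22  0.19]
down F [-0.84 -0.72 -0.1 ] w 0.0236 [0.6466 0.1087 0.0088]
t 11.6083
13.4333
```

View pics/w34.png

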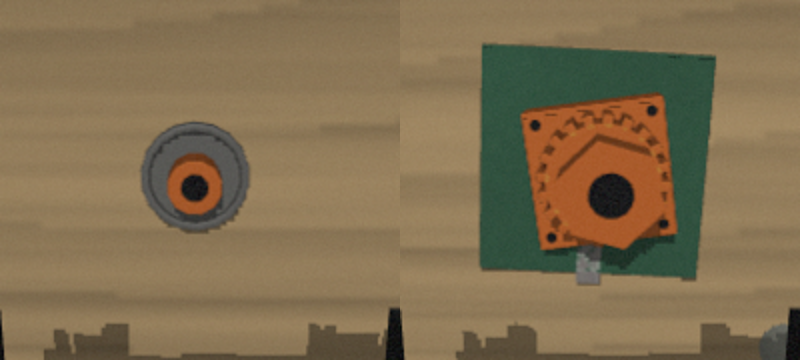

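View pics/w4c.png

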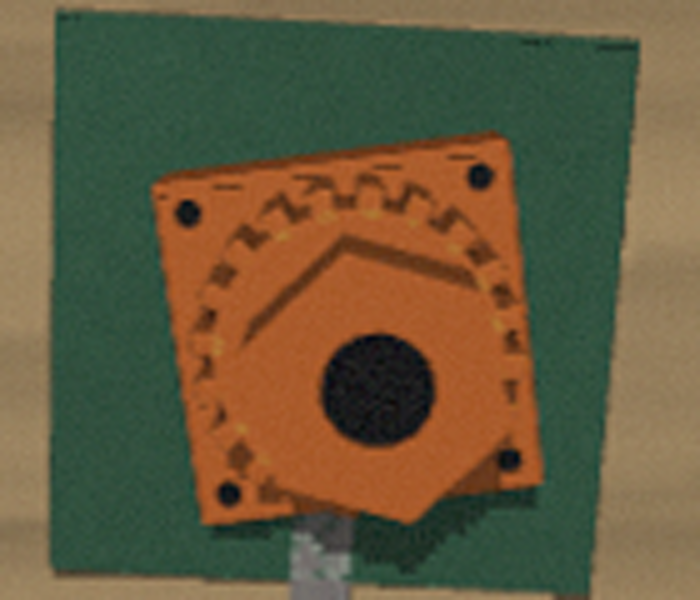

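The bush lies flat in its dish. The nut's bore is at (378,390), with vertices at (347,257), (482,290), (513,437), (412,523) and (244,345).

```bash
python3 - <<'E'
from h import *
P=np.load("P4.npy");f=lambda L:np.array(L,float).reshape(-1,2)/5+[210,110]
v=p2w("wrist",f([(347,257),(482,290),(513,437),(412,523),(244,345)]),.076,P)[:,:2]
c=p2w("wrist",f((378,390)),.076,P)[0,:2];print(c,(v[0]+v[3])/2,(v[1]*0+v[4]+v[2])/2)
d=(v-c)@[1,1j];print(np.degrees(np.angle(d)).round(1),abs(d).round(4))
print("yaw corners mod60",np.degrees(np.angle(np.sum(np.exp(6j*np.angle(d)))))/6)
g=p2w("wrist",f([(200,350),(520,340),(365,178)]),.052,P);print("gear",g.round(4))
b=p2w("wrist",f([(152,185),(510,140),(542,483),(204,523)]),.028,P)[:,:2];print("block",b.mean(0))
h=p2w("wrist",f([(188,212),(481,176),(510,459),(229,493)]),.028,P)[:,:2];print("holes",h.mean(0),np.degrees(np.arctan2(*(h[1]-h[0])[::-1])),np.degrees(np.arctan2(*(h[2]-h[3])[::-1])),np.degrees(np.arctan2(*(h[0]-h[3])[::-1])))
E
```

```text
[ 0.63024031 -0.11417206] [ 0.62982859 -0.11450823] [ 0.6300367  -0.11440085]
[  13.2  -45.3 -109.5 -165.6   71.1] [0.0211 0.0221 0.0223 0.022  0.0217]
yaw corners mod60 12.806059626950542
gear [[ 0.6319 -0.085   0.052 ]
 [ 0.6337 -0.1385  0.052 ]
 [ 0.6605 -0.1124  0.052 ]]
block [ 0.62977572 -0.11066006]
holes [ 0.62959986 -0.11065974] -82.99504323224379 -82.82581800140063 7.185808627248574
```

```bash
python3 - <<'E'
from h import *
r=np.radians
pick(.630,-.1143,r(12.8),.052,15)
place(.4348,-.2963,r(-1.5),high=.19)
arm.movel([.43,-.2963,.17],max_speed=.2);np.save("P5.npy",pose());a=vision.snapshot("wrist")
arm.movel([.43,-.2963,.2],max_speed=.2)
arm.move_ptp([.62,-.108,.19],down(0));arm.hold(.3);np.save("P6.npy",pose());b=vision.snapshot("wrist")
h1=cv2.resize(a[90:270,180:380,::-1],(400,360));h2=cv2.resize(b[90:270,180:380,::-1],(400,360));
cv2.imwrite("pics/w56.png",np.hstack([h1,h2]));cv2.imwrite("pics/w6.png",b[:,:,::-1])
print(arm.get_time_s())
E
```

```text
F before [0.   0.69 0.65]
width 0.0382 ff 15.0
lifted width 0.038 F [-0.25  0.03  0.5 ]
down F [-0.59  0.56 -0.29] w 0.0378 [ 0.4348 -0.2963  0.0089]
t 21.8583
24.15
```

View pics/w56.png

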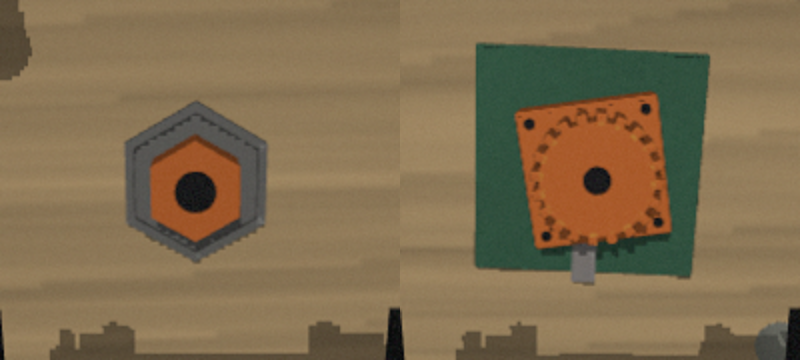

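The nut lies flat in the hex dish. The gear bore is at (597,181) in the right half, and the block holes are at (529,124), (645,108), (658,222) and (546,236).

```bash
python3 - <<'E'
from h import *
P=np.load("P6.npy");f=lambda L:(np.array(L,float).reshape(-1,2)-[400,0])/2+[180,90]
g=p2w("wrist",f((597,181)),.052,P)[0];print("gear",g)
h=p2w("wrist",f([(529,124),(645,108),(658,222),(546,236)]),.028,P)[:,:2];print("holes",h.mean(0),np.degrees(np.arctan2(*(h[1]-h[0])[::-1])),np.degrees(np.arctan2(*(h[2]-h[3])[::-1])))
print(p2w("wrist",f([(477,43),(709,55),(690,277),(476,267)]),.004,P).mean(0), P[:3,3],np.load("P4.npy")[:3,3])
pick(g[0],g[1],0,.028,20)
place(.4385,.314,0,high=.19)
arm.movel([.43,.314,.17],max_speed=.2);a=vision.snapshot("wrist")
arm.movel([.43,.314,.2],max_speed=.2)
arm.move_ptp([.62,-.108,.19],down(0));arm.hold(.4);np.save("P8.npy",pose());b=vision.snapshot("wrist")
h1=cv2.resize(a[90:270,180:380,::-1],(400,360));h2=cv2.resize(b[90:270,180:380,::-1],(400,360));
cv2.imwrite("pics/w78.png",np.hstack([h1,h2]))
print(arm.get_time_s())
E
```

```text
gear [ 0.63088104 -0.11139289  0.052     ]
holes [ 0.62968805 -0.11038368] -82.37627419492287 -82.81034531705167
[ 0.62974618 -0.1072587   0.004     ] [ 0.6195947  -0.10914975  0.19034146] [ 0.62019849 -0.10666809  0.18982439]
F before [ 0.41 -0.1   0.93]
width 0.0557 ff 20.0
lifted width 0.0552 F [ 0.06  0.39 -0.63]
down F [-1.1  -1.58  3.8 ] w 0.0557 [0.4382 0.3138 0.0089]
t 33.0083
36.05
```

View pics/w78.png

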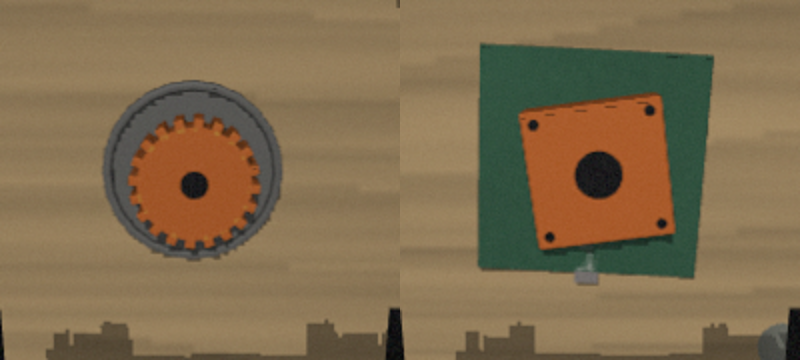

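The gear appears to be inside the rim, with its bore at (194,184) and the dish centre at (193,170). I'll check the parallax, then grasp the block using holes (533,125), (649,110), (661,224) and (549,237).

```bash
python3 - <<'E'
from h import *
Q=np.eye(4);Q[:3,:3]=R.from_rotvec(down(0)).as_matrix();Q[:3,3]=[.43,.314,.17]
print("gear",p2w("wrist",[194/2+180,184/2+90],.027,Q),"dish",p2w("wrist",[193/2+180,170/2+90],.007,Q))
P=np.load("P8.npy");f=lambda L:(np.array(L,float).reshape(-1,2)-[400,0])/2+[180,90]
h=p2w("wrist",f([(533,125),(649,110),(661,224),(549,237)]),.028,P)[:,:2];c=h.mean(0)
print(c,np.degrees(np.arctan2(*(h[1]-h[0])[::-1])),np.degrees(np.arctan2(*(h[2]-h[3])[::-1])))
r=np.radians
pick(c[0],c[1],r(7.2),.004,20)
place(.459,.0064,r(-.8),high=.19)
arm.movel([.45,.0064,.22],max_speed=.2);a=vision.snapshot("wrist");np.save("P9.npy",pose())
arm.move_joints([1.099,.264,1.604,0,1.274,-.037]);arm.hold(.3)
s=vision.snapshot("side");t=vision.snapshot("top")
cv2.imwrite("pics/w9.png",np.hstack([cv2.resize(a[90:270,180:380,::-1],(400,360)),cv2.resize(t[110:290,100:300,::-1],(400,360))]))
cv2.imwrite("pics/side9.png",cv2.resize(s[:,:,::-1],(800,600)))
print(arm.get_time_s())
E
```

```text
gear [[0.43903975 0.31305906 0.027     ]] dish [[0.441576  0.3134944 0.007    ]]
[ 0.6294783  -0.11031866] -82.70509624209117 -83.18311422927792
F before [ 0.5  -0.56  0.72]
width 0.0638 ff 20.0
lifted width 0.0639 F [ 0.18 -0.04 -0.84]
down F [-3.65 -0.35  6.81] w 0.0639 [0.4586 0.0065 0.0091]
t 44.0167
47.5083
```

View pics/w9.png

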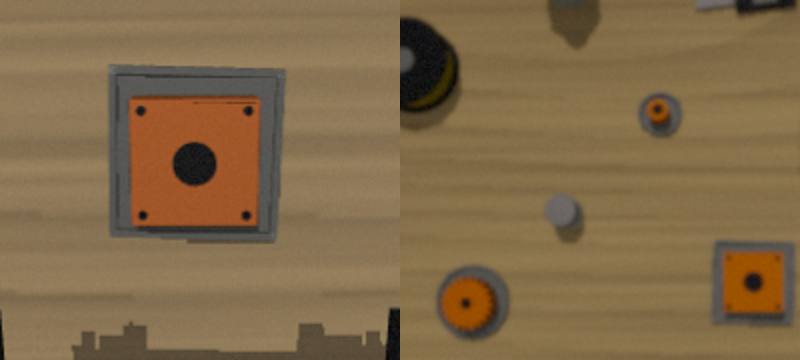

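View pics/side9.png

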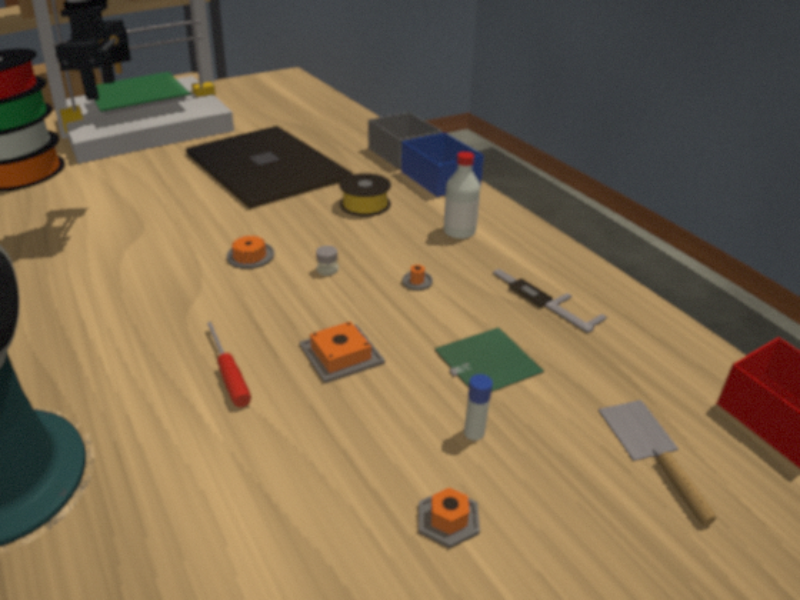

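The four parts lie inside their rims: gear (249,250), bush (417,275), block (340,348) and nut (450,510) in the side view. The jar (327,260) and glue stick (478,407) have not moved.

```bash
python3 -c "
from bench import sign_off
print(sign_off())"
```

```text
the job is handed in; nothing more can be done
None
```

Job handed in at about 48 s: the bushing, nut, gear and block were placed in that order, each flat in its own dish in the final pictures, with the glue stick and jar where they stood; `sign_off` returned no verdict.

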